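# Set a stake in the goldsmith's swivel block by feel

## Task

Take the stake with the flat square head out of the wooden rack and set it up in the hole of the swivelling steel block: its head hides the hole from you, so rest the end of the tang lightly on the middle of the block's polished face, which is solid, and slide it outwards and about until it drops into the hole, never leaning on it hard enough to score the face. Keep hold of the stake and ease it down until its collar sits flush on the face and it stands upright, then let go. Leave the other two stakes standing in the rack and the hammer where it lies.

Things in the scene. Friction and masses are not known exactly. Their poses are not given: they have to be found in the camera images.
- stake: The stake to set: plain steel, about 290 g, 68 mm tall: round tang 12 mm across and 28 mm long with a 2 mm foot chamfer, round collar 26 mm across (28 to 34 mm above the foot), square head 30 x 30 x 34 mm, flat sides and top. Origin: centre of the foot; z up; x, y square to the head's sides. Starts upright in a rack hole, collar on the rack's top, turned up to 0.4 rad from the rack's axes.
- rack: Wooden rack fixed to the bench, 62 x 250 x 45 mm tall, with three 18 mm holes 34 mm deep in a row along its y axis at y = -80, 0 and +80 mm; a stake stands loosely in each, in any order. Origin: centre of its underside, z up.
- holder: Swivel stake block bolted to the bench: round grey base 112 mm across, 24 mm tall, bolt lugs along its y axis to 82 mm out, small clamp lever on its -x side; on it a rigid polished steel block 100 x 100 x 38 mm, clamped at an angle that this pose does not tell. Origin: centre of the base's underside, on the swivel axis; z up.
- holder_face (a point): Middle of the block's level, plain top face, on the swivel axis, 62 mm above the bench. The face is solid here; its one plain blind hole, 14 mm across, 31 mm deep, no countersink, is centred 14 mm from this point in an unknown direction (the block has been left clamped at any angle and does not turn when pushed). Pressing the stake on face or hole wall with over 25 N scores it.
- mushroom_stake: Bystander: steel stake of the same tang and collar with a 42 mm mushroom head on an 18 mm neck, 73 mm tall overall; stands in the rack. Origin: centre of the tang's foot.
- ball_stake: Bystander: steel stake of the same tang and collar with a 28 mm ball on a 14 mm neck, 78 mm tall overall; stands in the rack. Origin: centre of the tang's foot.
- hammer: Bystander: hammer 240 mm long lying on the bench, farther out than rack and block. Origin: underside, middle of its length; x along it.
Mind the look-alikes: they are no part of the job. Of the things like the holder, leave any that is green or yellow; of the rest the smaller one is meant.

How it is judged:
By the outcome, as a careful person would: the job done as asked, in the order asked, and still so for the second after the job is handed in, with the robot touching nothing.
It also fails if it takes over 72 s, if anything falls off the work surface, if the arm or the gripper's body presses on something with over 40 N, if the wrist force passes 120 N, or if a joint passes its speed limit or range.

## Robot

A 6-joint arm with a two-finger parallel gripper is mounted at the origin on the work surface. World frame = base frame: x ahead of the robot, y to its left, z up, the work surface at z = 0. Lengths are in m, angles in rad, forces in N, time in s.
With the tool pointing down it reaches from about 0.25 to 0.725 m from the base axis. Payload 4 kg.
Tool frame: the origin (TCP) lies midway between the tips of the shut fingers; the grasp point (between the pads) lies 19 mm behind it; z points along the fingers, y is the line along which they close (so a half turn about z gives the same grasp; the last joint's range is limited). The gripper opens to 85 mm and grips with 20 to 120 N. Pads are 22 mm wide; open, the fingers measure 114 mm over their backs; the gripper's body (76 mm by 85 mm) begins 54 mm behind the grasp point. The pads swing forward as they close: fully open they stand 13 mm farther back than shut.
Start: joints at [-1.277, 0.241, 0.005, 1.335, 0, 1.571], TCP at [0.145, -0.479, 0.204] pointing down, gripper open.
Joint ranges: [-2.72, 2.72], [-1.05, 1.87], [-1.09, 1.28], [-1.99, 2.15], [-1.42, 1.44], [-3.14, 3.14]. Speed limits (rad/s): [2.79, 2.79, 3.14, 3.14, 3.14, 3.14].

## Interface

Orientations are given as a unit quaternion [x, y, z, w].
In Python, from workcell import get_obs, camera, job_done, silhouettes gives the robot as it stands. The module is installed in compiled form; this text tells all that it offers.
- The arm moves only by the tool drive_tool, never from a script. Its argument "increments" is a list of rows, each a list of 3 entries, a list of its own where there are three numbers: the shift along the world's x, y, z in mm, then the turn, a rotation vector about the world's x, y, z in degrees, then the opening, from 0 (shut) to 1 (fully open). A call has 1 to 8 rows; each row shifts and turns the commanded pose from where the row before left it; what a row does not reach is not made up. A row lasts 1/12 s, in which the tool goes at most 41.7 mm and 7.16 degrees, less where a joint would pass 70% of its speed; a pose out of reach is approached as far as the arm can. A call is refused whole if a number of a shift passes 41.7 or a number of a turn 7.16, either way. A call with a gripper value outside its range is refused whole. The fingers move at their own pace and stop on an object; the grip force is fixed at half the most. Time passes only in rows, so rows that do not move let the fingers close. It gives the time, the measured TCP pose, the force, the opening and the grip force at its end, in the units of the state.
- get_obs(): the state, without advancing time (a new reading comes with each control period).
- camera(name): name is "scene" or "side" or "wrist"; returns a dict with "image" (480x640x3 uint8, red, green, blue), "K" (3x3 intrinsics, pixels), "view" (4x4, takes a point from world to camera coordinates). Camera axes: x right, y down, z forward; pixel columns grow to the right and rows downward; lengths in m; the calibration is good to about 2 mm. A picture is of the moment at which its call begins. There is no depth.
- job_done(): hands the job in; it is judged then, once.
Trained networks look in a picture, given as the dict that the camera call returned (one of the last four; its "shot" number tells which), for a name from the list of things; names that differ only in an ending like _2 or _b are one class to them, and where a whole thing is asked for, a point or a joint stands for the part that bears it (a point fixed in the world has none). Each returns a list of dicts, best first, with "conf" (0 to 1); they miss things now and then, are a little off and sometimes report something else, mostly with a low value. They report only what shows in the picture. A call takes as long as a camera call. They do not tell look-alikes from the thing itself.
- silhouettes(query, picture): "region" (480x640 bool, what is visible of it) and "bbox" ([left, top, right, bottom] in pixels, round what is visible of it).
The state is a dict: "clock": time; "joint_pos": joint angles; "joint_vel": joint speeds; "tau": joint torques, N m; "eef_pos": TCP position; "tool_rot": TCP orientation; "ft_force": force on the tool from outside, world axes, zero at the start; "ft_torque": the same for the moment, N m; "grip_width": finger opening in m; "grasp_force": force on a finger pad.
Only numpy, scipy, OpenCV 4.12 (cv2) and the standard library are available. Lean on these libraries where they do the work, as an engineer would, in place of code of your own. Each camera call takes 0.05 s, during which the arm holds its last target. There are 200 camera calls.

## Working session

There is one attempt and no reset: what is moved stays moved. The work goes in short steps, Python scripts to look and compute and a tool call to move; the robot and the scene stay as the last step left them, time stands still between calls to the robot, and variables do not carry over. Pictures are saved under pics/ and viewed, at most 10 in all, crops included, and the job is handed in when it is done.

Besides the shell and the picture viewer there is one more tool, called by a JSON object that holds its "api" and its "payload". drive_tool: Moves the arm, as the interface text tells. Its arguments: {"type":"object","properties":{"increments":{"type":"array"}},"required":["increments"]}

```bash
mkdir -p pics
cat > h.py <<'E'
import numpy as np, cv2
from workcell import *
def save(p,n): cv2.imwrite('pics/'+n,cv2.cvtColor(p['image'],cv2.COLOR_RGB2BGR))
def ray(p,u,v):
    V=np.array(p['view']);R=V[:3,:3];c=-R.T@V[:3,3];d=R.T@np.linalg.inv(p['K'])@[u,v,1.];return c,d/np.linalg.norm(d)
def onz(p,u,v,z):
    c,d=ray(p,u,v);return c+d*(z-c[2])/d[2]
def tri(l):
    A=0;b=0
    for p,u,v in l:
        c,d=ray(p,u,v);M=np.eye(3)-np.outer(d,d);A=A+M;b=b+M@c
    return np.linalg.solve(A,b)
def proj(p,X):
    V=np.array(p['view']);q=np.array(p['K'])@(V[:3,:3]@np.array(X)+V[:3,3]);return q[:2]/q[2]
E
python3 - <<'E'
from h import *
np.set_printoptions(precision=3,suppress=True)
ims=[]
for n in ['scene','side']:
    p=camera(n);ims.append(p['image'])
    print(n,'cam',ray(p,320,240))
    for q in ['stake','rack','holder','mushroom_stake','ball_stake','hammer']:
        for s in silhouettes(q,p)[:4]:
            m=s['region'];ys,xs=np.nonzero(m);print(q,round(s['conf'],2),np.round(s['bbox']),len(xs),xs.mean().round(1),ys.mean().round(1), onz(p,xs.mean(),ys.mean(),0.05))
    save(p,n+'0.png')
o=get_obs();print(o['eef_pos'],o['tool_rot'],o['clock'])
E
```

```text
scene cam (array([1.094, 0.273, 0.88 ]), array([-0.571, -0.29 , -0.768]))
stake 0.76 [365. 280. 385. 311.] 432 375.8 295.8 [0.551 0.115 0.05 ]
rack 0.97 [348. 288. 485. 358.] 4776 417.5 323.3 [0.571 0.205 0.05 ]
holder 0.88 [132. 182. 202. 248.] 2921 167.9 215.9 [ 0.563 -0.357  0.05 ]
holder 0.87 [214. 221. 278. 292.] 3130 246.6 255.1 [ 0.578 -0.152  0.05 ]
holder 0.78 [226. 136. 316. 215.] 4826 270.9 176.1 [ 0.359 -0.224  0.05 ]
holder 0.72 [405. 175. 501. 268.] 5585 453.8 221.1 [0.304 0.187 0.05 ]
mushroom_stake 0.72 [347. 286. 489. 357.] 4607 418.3 323.4 [0.571 0.206 0.05 ]
mushroom_stake 0.56 [450. 304. 478. 332.] 445 464.7 317.1 [0.521 0.277 0.05 ]
ball_stake 0.7 [411. 296. 429. 320.] 347 419.6 307.5 [0.538 0.197 0.05 ]
hammer 0.63 [250. 336. 381. 436.] 2671 326.1 385.1 [0.751 0.111 0.05 ]
side cam (array([0.203, 0.757, 0.718]), array([ 0.303, -0.744, -0.595]))
stake 0.65 [252. 272. 279. 306.] 533 265.8 290.0 [0.576 0.101 0.05 ]
rack 0.71 [212. 284. 290. 410.] 4147 250.9 355.6 [0.528 0.249 0.05 ]
holder 0.83 [294. 196. 355. 255.] 2696 324.4 223.6 [ 0.556 -0.136  0.05 ]
holder 0.77 [335. 155. 396. 204.] 2087 361.9 179.8 [ 0.541 -0.34   0.05 ]
holder 0.69 [386. 184. 473. 267.] 5153 428.4 225.6 [ 0.35  -0.212  0.05 ]
holder 0.63 [343. 307. 470. 433.] 10260 403.4 374.7 [0.293 0.195 0.05 ]
mushroom_stake 0.91 [223. 343. 246. 375.] 591 236.2 356.6 [0.548 0.26  0.05 ]
ball_stake 0.97 [246. 310. 264. 336.] 356 252.4 321.8 [0.561 0.182 0.05 ]
hammer 0.55 [144. 239. 241. 325.] 1895 189.5 286.2 [0.71  0.144 0.05 ]
[ 0.145 -0.479  0.204] [ 0.989  0.146 -0.     0.   ] 0.7
```

View pics/scene0.png

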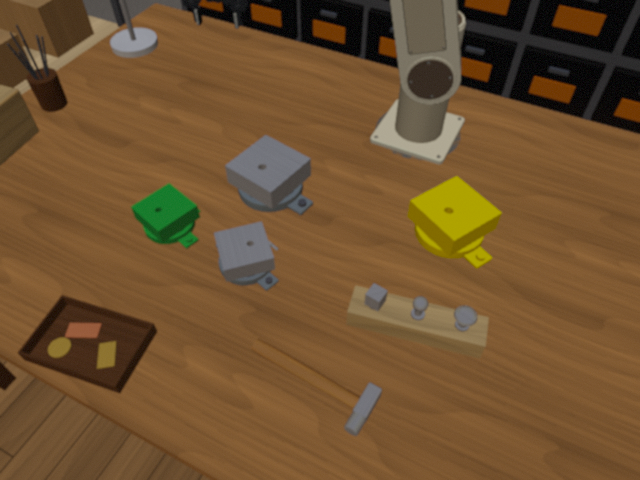

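View pics/side0.png

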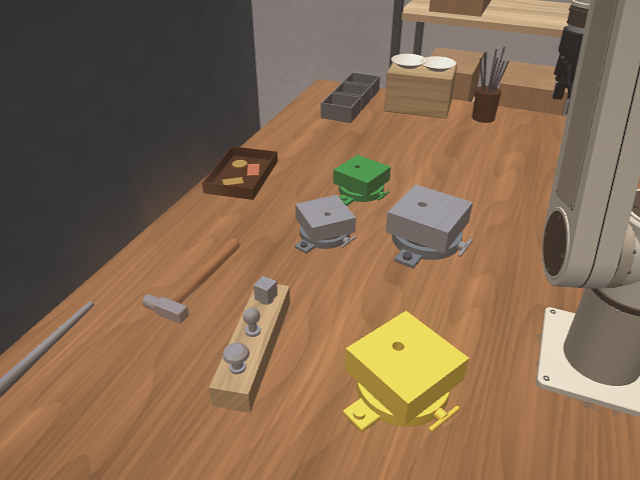

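Holder-like things: scene pixels green (166,213), yellow (455,215), large grey (268,172) and small grey (246,253). The small grey one fits, as coloured ones are out and it is smaller than the other grey. The square-headed stake is at scene (376,296), side (265,290). An enlarged crop will confirm this.

Run:
```python
from h import *
np.set_printoptions(precision=4,suppress=True)
P={n:camera(n) for n in ['scene','side']}
def crop(n,x,y,w,h,f): return cv2.resize(P[n]['image'][y:y+h,x:x+w],None,fx=f,fy=f,interpolation=cv2.INTER_CUBIC)
a=np.hstack([crop('scene',206,215,80,60,5),crop('side',286,190,80,60,5)])
b=np.hstack([crop('scene',350,270,80,60,5),crop('side',235,265,80,60,5)])
m=np.vstack([a,b]);save({'image':m},'crop1.png')
st={}
for n,p in P.items():
    st[n]=silhouettes('stake',p)[0]
    hs=silhouettes('holder',p)
    for h in hs: 
        if h['bbox'][0] in range(205,222) or h['bbox'][0] in range(288,300):
            c,_=cv2.findContours(h['region'].astype('uint8'),0,2);c=max(c,key=len)
            print(n,cv2.approxPolyDP(c,3,True)[:,0].tolist())
    c,_=cv2.findContours(st[n]['region'].astype('uint8'),0,2);c=max(c,key=len)
    print(n,'stake',cv2.approxPolyDP(c,1.5,True)[:,0].tolist())
```

```text
scene stake [[373, 285], [367, 294], [365, 302], [369, 306], [377, 307], [385, 300], [386, 290]]
side stake [[262, 277], [254, 285], [255, 297], [262, 304], [270, 305], [277, 296], [277, 284], [273, 279]]
```

View pics/crop1.png

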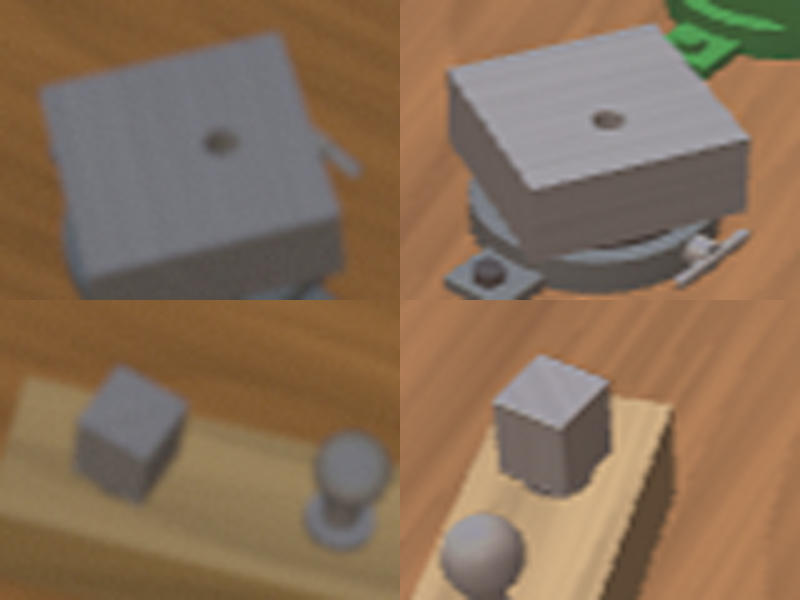

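Small grey block confirmed: face and hole are clear, with the hole at scene (250,243) and side (327,214). The stake with the square flat head stands at the rack's far end, scene (376,291) and side (265,282).

Run:
```python
from h import *
np.set_printoptions(precision=4,suppress=True)
P={n:camera(n) for n in ['scene','side']}
f=lambda L,ox,oy:[((x+.5)/5-.5+ox,(y+.5)/5-.5+oy) for x,y in L]
fs=f([(42,90),(282,33),(340,215),(87,277),(221,142)],206,215)
fd=f([(50,72),(258,25),(348,140),(132,190),(208,120)],286,190)
ss=f([(123,65),(187,107),(140,158),(78,125)],350,270)
sd=f([(143,55),(209,82),(165,128),(95,102)],235,265)
for nm,a,b,z in [('face',fs,fd,.062),('stake',ss,sd,.085)]:
    A=np.array([onz(P['scene'],*q,z) for q in a]);B=np.array([onz(P['side'],*q,z) for q in b])
    print(nm,'scene\n',A[:,:2],A[:4].mean(0),'\nside\n',B[:,:2],B[:4].mean(0))
    for x in (A,B):
        d=np.diff(x[[0,1,2,3,0]],axis=0)[:,:2];print('len',np.linalg.norm(d,axis=1),'ang',np.degrees(np.arctan2(d[:,1],d[:,0])))
    for i in range(len(a)):
        j=min(range(len(b)),key=lambda j:np.linalg.norm(A[i]-B[j])+9*(j>3)*(i<4));print(i,j,tri([(P['scene'],*a[i]),(P['side'],*b[j])]))
    print('ctr tri',tri([(P['scene'],*proj(P['scene'],A[:4].mean(0))),(P['side'],*proj(P['side'],B[:4].mean(0)))]))
```

```text
face scene
 [[ 0.5658 -0.236 ]
 [ 0.495  -0.165 ]
 [ 0.5667 -0.0957]
 [ 0.6367 -0.1671]
 [ 0.5563 -0.1567]] [ 0.5661 -0.166   0.062 ] 
side
 [[ 0.636  -0.1655]
 [ 0.5654 -0.2366]
 [ 0.4975 -0.165 ]
 [ 0.5679 -0.0965]
 [ 0.558  -0.1566]] [ 0.5667 -0.1659  0.062 ]
len [0.1003 0.0998 0.1    0.0989] ang [ 134.9217   44.0069  -45.5639 -135.8244]
len [0.1002 0.0987 0.0983 0.097 ] ang [-134.7993  133.4861   44.2149  -45.3698]
0 1 [ 0.5655 -0.2364  0.0619]
1 2 [ 0.4967 -0.1636  0.0636]
2 3 [ 0.5674 -0.0953  0.063 ]
3 0 [ 0.6366 -0.1672  0.0612]
4 4 [ 0.5573 -0.1557  0.0631]
ctr tri [ 0.5665 -0.1656  0.0624]
stake scene
 [[0.5485 0.1076]
 [0.5551 0.1354]
 [0.5829 0.1288]
 [0.58   0.1035]] [0.5666 0.1188 0.085 ] 
side
 [[0.5779 0.1024]
 [0.5499 0.1068]
 [0.5533 0.1343]
 [0.5819 0.1313]] [0.5658 0.1187 0.085 ]
len [0.0286 0.0286 0.0255 0.0318] ang [ 76.7017 -13.2725 -96.5607 172.7131]
len [0.0284 0.0277 0.0287 0.0292] ang [171.1938  82.8264  -5.8813 -97.8263]
0 1 [0.5493 0.1078 0.0861]
1 2 [0.5539 0.1346 0.0843]
2 3 [0.5826 0.1292 0.0836]
3 0 [0.5787 0.1026 0.0841]
ctr tri [0.5661 0.1185 0.0845]
```

{"api": "drive_tool", "payload": {"increments": [[[17.5, 25, 0], [0, 0, 2.72], 1], [[17.5, 25, 0], [0, 0, 2.72], 1], [[17.5, 25, 0], [0, 0, 2.72], 1], [[17.5, 25, 0], [0, 0, 2.72], 1], [[17.5, 25, 0], [0, 0, 2.72], 1], [[17.5, 25, 0], [0, 0, 2.72], 1], [[17.5, 25, 0], [0, 0, 2.72], 1], [[17.5, 25, 0], [0, 0, 2.72], 1]]}}

```text
clock: 1.77
eef_pos: [0.2854, -0.2773, 0.2045]
tool_rot: [0.943, 0.331, 0.0, 0.0]
ft_force: [0.6, 0.4, 0.5]
grip_width: 0.0853
grasp_force: 0.0
```

{"api": "drive_tool", "payload": {"increments": [[[17.5, 25, 0], [0, 0, 2.72], 1], [[17.5, 25, 0], [0, 0, 2.72], 1], [[17.5, 25, 0], [0, 0, 2.72], 1], [[17.5, 25, 0], [0, 0, 2.72], 1], [[17.5, 25, 0], [0, 0, 2.72], 1], [[17.5, 25, 0], [0, 0, 2.72], 1], [[17.5, 25, 0], [0, 0, 2.72], 1], [[17.5, 25, 0], [0, 0, 2.72], 1]]}}

```text
clock: 2.43
eef_pos: [0.4255, -0.0771, 0.2045]
tool_rot: [0.864, 0.504, 0.0, 0.0]
ft_force: [0.8, -0.3, -0.1]
grip_width: 0.0854
grasp_force: 0.0
```

{"api": "drive_tool", "payload": {"increments": [[[17.5, 25, 0], [0, 0, 2.72], 1], [[17.5, 25, 0], [0, 0, 2.72], 1], [[17.5, 25, 0], [0, 0, 2.72], 1], [[17.5, 25, 0], [0, 0, 2.72], 1], [[17.5, 25, 0], [0, 0, 2.72], 1], [[17.5, 25, 0], [0, 0, 2.72], 1], [[0, 0, 0], [0, 0, 2.72], 1], [[0, 0, 0], [0, 0, 2.72], 1]]}}

```text
clock: 3.1
eef_pos: [0.5305, 0.0732, 0.2036]
tool_rot: [0.752, 0.659, -0.0, -0.0]
ft_force: [0.1, -0.8, -0.2]
grip_width: 0.0854
grasp_force: 0.0
```

Run:
```python
from h import *
np.set_printoptions(precision=4,suppress=True)
p=camera('wrist');print(ray(p,320,240))
for s in silhouettes('stake',p):
    print(s['conf'],s['bbox'])
    c,_=cv2.findContours(s['region'].astype('uint8'),0,2);c=max(c,key=len);print(cv2.minAreaRect(c),cv2.approxPolyDP(c,3,True)[:,0].tolist())
save(p,'w1.png');print(proj(p,[.566,.1187,.085]))
```

```text
(array([0.5398, 0.1438, 0.3721]), array([-0.0379, -0.2886, -0.9567]))
0.93 [337.8, 142.1, 377.0, 178.9]
((357.5, 158.5), (39.0, 41.0), 90.0) [[339, 139], [339, 177], [375, 178], [378, 141]]
[357.846  157.9193]
```

View pics/w1.png

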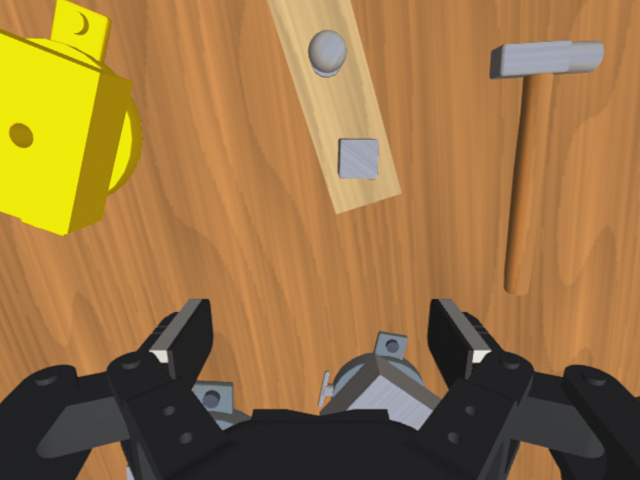

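The wrist picture shows the head at (358,158), square to the fingers and within a pixel of the prediction, with the ball stake at (327,52) clear of them. Moving over it and down.

{"api": "drive_tool", "payload": {"increments": [[[17.5, 22.5, 0], [0, 0, 0], 1], [[18, 23, 0], [0, 0, 0], 1], [[0, 0, -25], [0, 0, 0], 1], [[0, 0, -25], [0, 0, 0], 1], [[0, 0, -25], [0, 0, 0], 1], [[0, 0, -25], [0, 0, 0], 1], [[0, 0, 0], [0, 0, 0], 1], [[0, 0, 0], [0, 0, 0], 1]]}}

```text
clock: 3.87
eef_pos: [0.5639, 0.1163, 0.1033]
tool_rot: [0.755, 0.656, -0.002, -0.001]
ft_force: [-0.2, -0.9, 0.5]
grip_width: 0.0853
grasp_force: 0.0
```

{"api": "drive_tool", "payload": {"increments": [[[2, 2.5, 0], [0, 0, 0], 1], [[0, 0, -16], [0, 0, 0], 1], [[0, 0, -16], [0, 0, 0], 1], [[0, 0, -14], [0, 0, 0], 1], [[0, 0, 0], [0, 0, 0], 1], [[0, 0, 0], [0, 0, 0], 1]]}}

```text
clock: 4.37
eef_pos: [0.5682, 0.1196, 0.0597]
tool_rot: [0.754, 0.657, 0.001, 0.0]
ft_force: [0.8, 0.4, 0.4]
grip_width: 0.0856
grasp_force: 0.0
```

```bash
python3 -c "
from h import *
o=get_obs();print(o['eef_pos'],o['tool_rot'],o['joint_vel'],o['ft_force'])"
```

```text
[0.568178   0.11961751 0.05971942] [7.54178206e-01 6.56669280e-01 7.38217416e-04 3.80330225e-04] [ 0.00065775 -0.01474057  0.0211157   0.00053739 -0.00191684 -0.00321868] [0.7857179  0.40548904 0.36029329]
```

{"api": "drive_tool", "payload": {"increments": [[[0, 0, 0], [0, 0, 0], 1], [[0, 0, 0], [0, 0, 0], 1], [[0, 0, 0], [0, 0, 0], 1]]}}

```text
clock: 4.62
eef_pos: [0.5685, 0.1197, 0.0599]
tool_rot: [0.754, 0.657, 0.001, 0.001]
ft_force: [0.0, -1.1, 0.1]
grip_width: 0.0857
grasp_force: 0.0
```

{"api": "drive_tool", "payload": {"increments": [[[-2.5, -1, -3], [0, 0, 0], 1], [[0, 0, 0], [0, 0, 0], 0.6], [[0, 0, 0], [0, 0, 0], 0.4], [[0, 0, 0], [0, 0, 0], 0.3], [[0, 0, 0], [0, 0, 0], 0.2], [[0, 0, 0], [0, 0, 0], 0.1], [[0, 0, 0], [0, 0, 0], 0], [[0, 0, 0], [0, 0, 0], 0]]}}

```text
clock: 5.28
eef_pos: [0.5656, 0.1184, 0.0559]
tool_rot: [0.754, 0.657, 0.001, 0.0]
ft_force: [0.8, -0.0, 2.8]
grip_width: 0.0269
grasp_force: 58.9
```

{"api": "drive_tool", "payload": {"increments": [[[0, 0, 0], [0, 0, 0], 0], [[0, 0, 0], [0, 0, 0], 0], [[0, 0, 0], [0, 0, 0], 0], [[0, 0, 0], [0, 0, 0], 0], [[0, 0, 0], [0, 0, 0], 0]]}}

```text
clock: 5.7
eef_pos: [0.5655, 0.1185, 0.0558]
tool_rot: [0.754, 0.657, 0.001, 0.0]
ft_force: [2.8, -1.6, 4.9]
grip_width: 0.0264
grasp_force: 59.3
```

{"api": "drive_tool", "payload": {"increments": [[[0, 0, 5], [0, 0, 0], 0], [[0, 0, 10], [0, 0, 0], 0], [[0, 0, 15], [0, 0, 0], 0], [[0, 0, 20], [0, 0, 0], 0], [[0, 0, 20], [0, 0, 0], 0], [[0, 0, 20], [0, 0, 0], 0], [[0, 0, 0], [0, 0, 0], 0], [[0, 0, 0], [0, 0, 0], 0]]}}

```text
clock: 6.37
eef_pos: [0.5648, 0.1186, 0.1457]
tool_rot: [0.754, 0.657, 0.0, 0.0]
ft_force: [0.5, 0.1, -4.2]
grip_width: 0.0266
grasp_force: 59.6
```

Run:
```python
from h import *
P={n:camera(n) for n in ['side','wrist','scene']}
o=get_obs();print(o['eef_pos'],o['grip_width'],o['ft_force'])
def crop(n,c,w,h,W,H):
    x=int(np.clip(c[0]-w/2,0,640-w));y=int(np.clip(c[1]-h/2,0,480-h));print(n,x,y)
    return cv2.resize(P[n]['image'][y:y+h,x:x+w],(W,H),interpolation=cv2.INTER_CUBIC)
e=np.array(o['eef_pos'])
a=np.hstack([crop(n,proj(P[n],e),100,150,400,600) for n in ['side','scene']])
save({'image':a},'lift.png')
```

```text
[0.56311216 0.11815476 0.14316251] 0.026345615705368718 [ 0.14113505 -0.14766343 -3.11186544]
side 214 181
scene 329 196
```

View pics/lift.png

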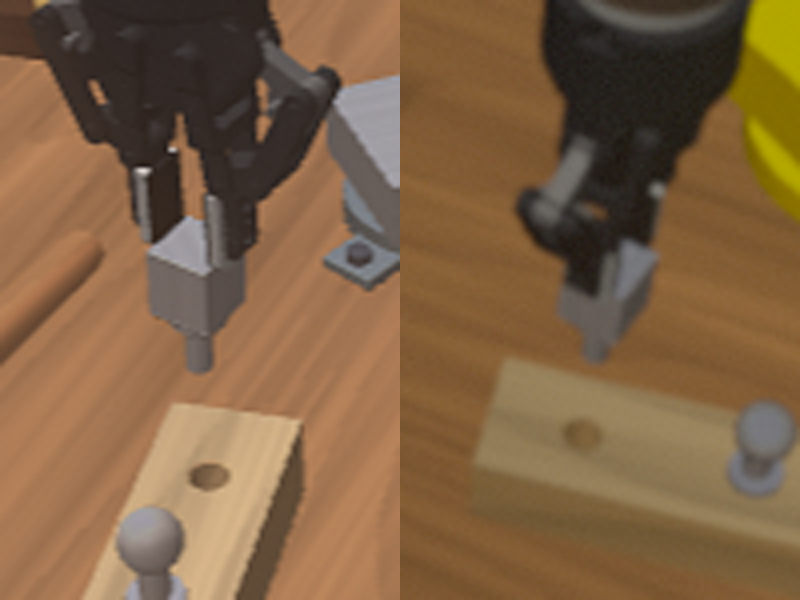

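The stake hangs straight, gripped by the head. Carrying it to above the middle of the block face.

{"api": "drive_tool", "payload": {"increments": [[[0, -20, 3], [0, 0, 0], 0], [[0, -25, 0], [0, 0, 0], 0], [[0, -25, 0], [0, 0, 0], 0], [[0, -25, 0], [0, 0, 0], 0], [[0, -25, 0], [0, 0, 0], 0], [[0, -25, 0], [0, 0, 0], 0], [[0, -25, 0], [0, 0, 0], 0], [[0, -25, 0], [0, 0, 0], 0]]}}

```text
clock: 7.18
eef_pos: [0.5633, -0.0776, 0.1463]
tool_rot: [0.754, 0.657, -0.001, -0.001]
ft_force: [0.1, -0.7, -3.8]
grip_width: 0.0265
grasp_force: 59.6
```

{"api": "drive_tool", "payload": {"increments": [[[0, -25, 0], [0, 0, 0], 0], [[0, -25, 0], [0, 0, 0], 0], [[0, -20, 0], [0, 0, 0], 0], [[0, -19, 0], [0, 0, 0], 0], [[0, 0, 0], [0, 0, 0], 0], [[0, 0, 0], [0, 0, 0], 0], [[0, 0, 0], [0, 0, 0], 0], [[0, 0, 0], [0, 0, 0], 0]]}}

```text
clock: 7.85
eef_pos: [0.5643, -0.1645, 0.1474]
tool_rot: [0.754, 0.657, -0.0, -0.001]
ft_force: [0.1, 0.4, -3.4]
grip_width: 0.0264
grasp_force: 59.6
```

Run:
```python
from h import *
P={n:camera(n) for n in ['side','scene']}
o=get_obs();print(o['eef_pos'],o['tool_rot'],o['ft_force'])
e=np.array(o['eef_pos']);out=[]
for n,p in P.items():
    q=proj(p,e+[0,0,-.03]);x,y=(q-[40,60]).astype(int);print(n,x,y)
    out.append(cv2.resize(p['image'][y:y+120,x:x+80],(400,600),interpolation=cv2.INTER_CUBIC))
    for s in silhouettes('stake',p)[:2]: print(n,s['conf'],s['bbox'])
save({'image':np.hstack(out)},'over.png')
```

```text
[ 0.56467209 -0.16449969  0.14798694] [ 7.53577249e-01  6.57359231e-01 -1.41129741e-04 -3.89142810e-04] [-0.44510768 -1.25031172 -3.59297596]
side 285 128
side 0.9 [317.0, 157.2, 333.0, 192.9]
scene 201 165
scene 0.56 [228.5, 197.4, 248.6, 230.8]
```

View pics/over.png

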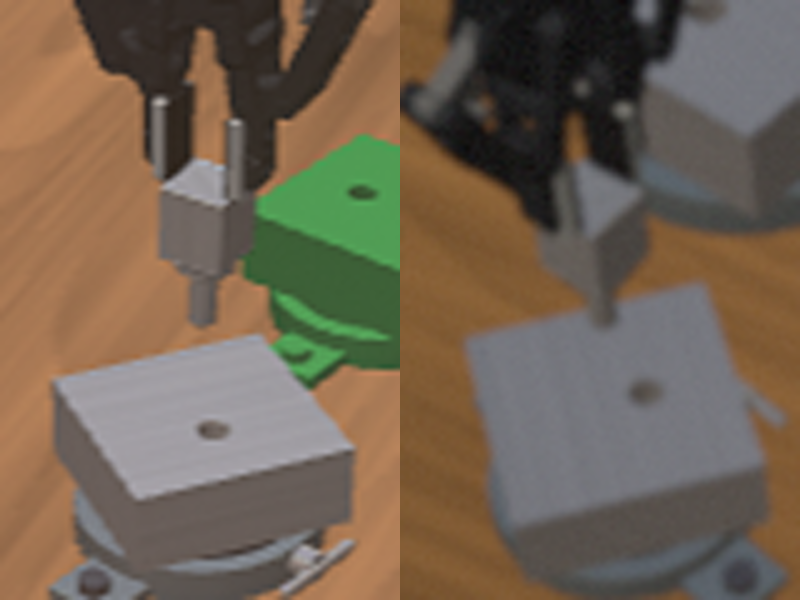

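Run:
```python
from h import *
np.set_printoptions(precision=4,suppress=True)
P={n:camera(n) for n in ['side','scene']}
f=lambda x,y,ox,oy:((x+.5)/5-.5+ox,(y+.5)/5-.5+oy)
# head top corners near camera etc; fit stake pose (x,y,z foot) w/ 26mm tang: predict points
from scipy.optimize import least_squares
th=np.radians(-8)
c,s=np.cos(th),np.sin(th);R=np.array([[c,-s,0],[s,c,0],[0,0,1]])
def model(F):
    out={}
    for n,p in P.items():
        a=np.linspace(0,2*np.pi,60);r=np.array([.004*np.cos(a),.004*np.sin(a),0*a]).T
        foot=np.array([proj(p,F+q) for q in r]); 
        r2=np.array([.006*np.cos(a),.006*np.sin(a),0*a+.002]).T
        f2=np.array([proj(p,F+q) for q in r2]);al=np.vstack([foot,f2])
        hc=[proj(p,F+R@[x*.015,y*.015,z]) for z in (.034,.068) for x,y in ((-1,-1),(1,-1),(1,1),(-1,1))]
        out[n]=(al[:,1].max(),al[:,0].min(),al[:,0].max(),np.array(hc))
    return out
obs={'side':(f(0,326,285,128)[1],f(188,0,285,128)[0],f(216,0,285,128)[0]),'scene':(f(0,326,201,165)[1],f(190,0,201,165)[0],f(217,0,201,165)[0])}
def res(F): m=model(F);return np.concatenate([np.array(m[n][:3])-obs[n] for n in P])
r=least_squares(res,[.565,-.165,.107],x_scale=.01,diff_step=1e-3);print(r.x,r.fun)
m=model(r.x)
for n,o in (('side',(285,128)),('scene',(201,165))): print(n,((m[n][3]-o)*5).round(0).tolist())
print(get_obs()['eef_pos'])
e=np.array(get_obs()['eef_pos']);
for n,o in (('side',(285,128)),('scene',(201,165))): print('TCP in crop',n,(proj(P[n],e)-o)*5)
```

```text
[ 0.5657 -0.1635  0.1118] [-0.4385  0.1325  0.2531  0.502  -0.3522  0.5313]
side [[251.0, 240.0], [188.0, 221.0], [152.0, 253.0], [215.0, 272.0], [252.0, 167.0], [188.0, 149.0], [151.0, 179.0], [216.0, 198.0]]
scene [[188.0, 218.0], [135.0, 266.0], [197.0, 300.0], [249.0, 251.0], [177.0, 154.0], [123.0, 203.0], [186.0, 238.0], [239.0, 188.0]]
[ 0.5649 -0.165   0.1484]
TCP in crop side [204.6747 239.4015]
TCP in crop scene [189.1741 250.9764]
```

{"api": "drive_tool", "payload": {"increments": [[[1, -2, -10], [0, 0, 0], 0], [[0, 0, -12], [0, 0, 0], 0], [[0, 0, -10], [0, 0, 0], 0], [[0, 0, -6], [0, 0, 0], 0], [[0, 0, -2], [0, 0, 0], 0], [[0, 0, 0], [0, 0, 0], 0], [[0, 0, 0], [0, 0, 0], 0], [[0, 0, 0], [0, 0, 0], 0]]}}

```text
clock: 8.82
eef_pos: [0.5663, -0.1678, 0.1089]
tool_rot: [0.754, 0.657, 0.0, 0.001]
ft_force: [-0.3, 0.3, -2.6]
grip_width: 0.0265
grasp_force: 59.6
```

{"api": "drive_tool", "payload": {"increments": [[[0, 1, -2], [0, 0, 0], 0], [[0, 0, -1.5], [0, 0, 0], 0], [[0, 0, -1], [0, 0, 0], 0], [[0, 0, 0], [0, 0, 0], 0], [[0, 0, 0], [0, 0, 0], 0]]}}

```text
clock: 9.23
eef_pos: [0.5657, -0.1665, 0.1038]
tool_rot: [0.754, 0.657, -0.0, -0.0]
ft_force: [0.5, -0.8, -3.2]
grip_width: 0.0265
grasp_force: 59.6
```

{"api": "drive_tool", "payload": {"increments": [[[0, 0, -0.5], [0, 0, 0], 0], [[0, 0, -0.5], [0, 0, 0], 0], [[0, 0, 0], [0, 0, 0], 0], [[0, 0, 0], [0, 0, 0], 0]]}}

```text
clock: 9.57
eef_pos: [0.5658, -0.1666, 0.1028]
tool_rot: [0.754, 0.657, -0.0, -0.0]
ft_force: [0.3, 0.7, -3.3]
grip_width: 0.0269
grasp_force: 59.6
```

{"api": "drive_tool", "payload": {"increments": [[[0, 0, -0.5], [0, 0, 0], 0], [[0, 0, 0], [0, 0, 0], 0], [[0, 0, 0], [0, 0, 0], 0]]}}

```text
clock: 9.82
eef_pos: [0.5658, -0.1666, 0.1023]
tool_rot: [0.754, 0.657, -0.0, -0.0]
ft_force: [-0.0, 0.5, -4.0]
grip_width: 0.0267
grasp_force: 59.6
```

{"api": "drive_tool", "payload": {"increments": [[[0, 0, -0.5], [0, 0, 0], 0], [[0, 0, 0], [0, 0, 0], 0], [[0, 0, -0.3], [0, 0, 0], 0], [[0, 0, 0], [0, 0, 0], 0]]}}

```text
clock: 10.15
eef_pos: [0.5658, -0.1666, 0.1014]
tool_rot: [0.754, 0.657, -0.0, -0.0]
ft_force: [-0.4, -0.8, -3.4]
grip_width: 0.0266
grasp_force: 59.6
```

{"api": "drive_tool", "payload": {"increments": [[[0, 0, -0.3], [0, 0, 0], 0], [[0, 0, 0], [0, 0, 0], 0], [[0, 0, -0.3], [0, 0, 0], 0], [[0, 0, 0], [0, 0, 0], 0]]}}

```text
clock: 10.48
eef_pos: [0.5657, -0.1666, 0.1009]
tool_rot: [0.754, 0.657, -0.0, -0.0]
ft_force: [0.3, 0.2, -3.6]
grip_width: 0.0264
grasp_force: 59.6
```

{"api": "drive_tool", "payload": {"increments": [[[0, 0, -0.3], [0, 0, 0], 0], [[0, 0, 0], [0, 0, 0], 0], [[0, 0, -0.3], [0, 0, 0], 0], [[0, 0, 0], [0, 0, 0], 0]]}}

```text
clock: 10.82
eef_pos: [0.5659, -0.1666, 0.1006]
tool_rot: [0.754, 0.657, 0.0, 0.0]
ft_force: [-0.1, 0.3, -2.9]
grip_width: 0.0261
grasp_force: 60.1
```

{"api": "drive_tool", "payload": {"increments": [[[0, 0, -0.2], [0, 0, 0], 0], [[0, 0, 0], [0, 0, 0], 0], [[0, 0, 0], [0, 0, 0], 0]]}}

```text
clock: 11.07
eef_pos: [0.5659, -0.1666, 0.1005]
tool_rot: [0.754, 0.657, 0.0, 0.0]
ft_force: [-0.3, -0.7, -0.3]
grip_width: 0.0265
grasp_force: 60.5
```

{"api": "drive_tool", "payload": {"increments": [[[0, 0, -0.2], [0, 0, 0], 0], [[0, 0, 0], [0, 0, 0], 0], [[0, 0, 0], [0, 0, 0], 0]]}}

```text
clock: 11.32
eef_pos: [0.566, -0.1667, 0.1004]
tool_rot: [0.754, 0.657, 0.0, 0.0]
ft_force: [-1.3, -0.5, 3.2]
grip_width: 0.0263
grasp_force: 61.1
```

{"api": "drive_tool", "payload": {"increments": [[[0, 0, -0.2], [0, 0, 0], 0], [[0, 0, 0], [0, 0, 0], 0], [[0, 0, 0], [0, 0, 0], 0]]}}

```text
clock: 11.57
eef_pos: [0.5662, -0.1667, 0.1004]
tool_rot: [0.754, 0.657, 0.0, 0.0]
ft_force: [-1.4, -0.2, 5.4]
grip_width: 0.0264
grasp_force: 61.7
```

Light contact (about 9 N) on the face's middle. Sliding outwards toward the hole's direction (−x, +y).

{"api": "drive_tool", "payload": {"increments": [[[-0.7, 0.7, 0], [0, 0, 0], 0], [[-0.7, 0.7, 0], [0, 0, 0], 0], [[-0.7, 0.7, 0], [0, 0, 0], 0], [[0, 0, 0], [0, 0, 0], 0]]}}

```text
clock: 11.9
eef_pos: [0.5652, -0.1649, 0.1004]
tool_rot: [0.754, 0.657, 0.001, 0.002]
ft_force: [2.0, -2.1, 3.9]
grip_width: 0.0263
grasp_force: 60.3
```

{"api": "drive_tool", "payload": {"increments": [[[-0.7, 0.7, 0], [0, 0, 0], 0], [[-0.7, 0.7, 0], [0, 0, 0], 0], [[-0.7, 0.7, 0], [0, 0, 0], 0], [[0, 0, 0], [0, 0, 0], 0]]}}

```text
clock: 12.23
eef_pos: [0.563, -0.1628, 0.1004]
tool_rot: [0.754, 0.657, 0.001, 0.001]
ft_force: [4.4, -2.5, 4.3]
grip_width: 0.0268
grasp_force: 59.2
```

{"api": "drive_tool", "payload": {"increments": [[[-0.7, 0.7, 0], [0, 0, 0], 0], [[-0.7, 0.7, 0], [0, 0, 0], 0], [[-0.7, 0.7, 0], [0, 0, 0], 0], [[-0.7, 0.6, 0], [0, 0, 0], 0], [[0, 0, 0], [0, 0, 0], 0]]}}

```text
clock: 12.65
eef_pos: [0.5594, -0.1599, 0.1002]
tool_rot: [0.754, 0.657, 0.0, 0.001]
ft_force: [4.4, -1.8, 6.4]
grip_width: 0.0265
grasp_force: 59.5
```

{"api": "drive_tool", "payload": {"increments": [[[-0.7, 0.6, 0], [0, 0, 0], 0], [[-0.7, 0.6, 0], [0, 0, 0], 0], [[0, 0, 0], [0, 0, 0], 0]]}}

```text
clock: 12.9
eef_pos: [0.5577, -0.1586, 0.1]
tool_rot: [0.754, 0.657, 0.0, 0.0]
ft_force: [3.5, -2.6, 5.4]
grip_width: 0.0263
grasp_force: 59.5
```

{"api": "drive_tool", "payload": {"increments": [[[-0.6, 0.5, 0], [0, 0, 0], 0], [[0, 0, 0], [0, 0, 0], 0]]}}

```text
clock: 13.07
eef_pos: [0.557, -0.1581, 0.0999]
tool_rot: [0.754, 0.657, 0.0, 0.0]
ft_force: [4.2, -2.3, 6.0]
grip_width: 0.0262
grasp_force: 59.4
```

{"api": "drive_tool", "payload": {"increments": [[[-0.5, 0.5, 0], [0, 0, 0], 0], [[0, 0, 0], [0, 0, 0], 0]]}}

```text
clock: 13.23
eef_pos: [0.5564, -0.1575, 0.0999]
tool_rot: [0.754, 0.657, 0.0, 0.0]
ft_force: [3.9, -1.9, 4.7]
grip_width: 0.026
grasp_force: 59.3
```

{"api": "drive_tool", "payload": {"increments": [[[-0.5, 0.5, 0], [0, 0, 0], 0], [[0, 0, 0], [0, 0, 0], 0]]}}

```text
clock: 13.4
eef_pos: [0.5557, -0.1569, 0.0997]
tool_rot: [0.754, 0.657, -0.0, -0.0]
ft_force: [4.4, -1.9, 4.3]
grip_width: 0.0267
grasp_force: 59.2
```

{"api": "drive_tool", "payload": {"increments": [[[-0.5, 0.5, 0], [0, 0, 0], 0], [[0, 0, 0], [0, 0, 0], 0]]}}

```text
clock: 13.57
eef_pos: [0.5537, -0.1558, 0.0988]
tool_rot: [0.754, 0.657, -0.001, -0.002]
ft_force: [0.3, -1.0, -0.9]
grip_width: 0.0264
grasp_force: 60.4
```

The foot has begun to drop: force released and z fell. Feeling downward.

{"api": "drive_tool", "payload": {"increments": [[[0, 0, -0.5], [0, 0, 0], 0], [[0, 0, 0], [0, 0, 0], 0], [[0, 0, 0], [0, 0, 0], 0]]}}

```text
clock: 13.82
eef_pos: [0.5538, -0.1558, 0.0977]
tool_rot: [0.754, 0.657, -0.001, -0.002]
ft_force: [1.9, -1.3, -2.1]
grip_width: 0.0267
grasp_force: 60.0
```

{"api": "drive_tool", "payload": {"increments": [[[0, 0, -0.4], [0, 0, 0], 0], [[0, 0, 0], [0, 0, 0], 0], [[0, 0, 0], [0, 0, 0], 0]]}}

```text
clock: 14.07
eef_pos: [0.5541, -0.156, 0.0977]
tool_rot: [0.754, 0.657, -0.001, -0.001]
ft_force: [1.8, -0.4, -4.6]
grip_width: 0.0263
grasp_force: 60.0
```

{"api": "drive_tool", "payload": {"increments": [[[0, 0, -0.5], [0, 0, 0], 0], [[0, 0, -0.5], [0, 0, 0], 0], [[0, 0, 0], [0, 0, 0], 0]]}}

```text
clock: 14.32
eef_pos: [0.5544, -0.1562, 0.0973]
tool_rot: [0.754, 0.657, -0.001, -0.001]
ft_force: [1.2, -0.5, -4.5]
grip_width: 0.0265
grasp_force: 60.6
```

{"api": "drive_tool", "payload": {"increments": [[[0, 0, -0.5], [0, 0, 0], 0], [[0, 0, -0.5], [0, 0, 0], 0], [[0, 0, 0], [0, 0, 0], 0]]}}

```text
clock: 14.57
eef_pos: [0.5547, -0.1563, 0.0964]
tool_rot: [0.754, 0.657, -0.0, -0.001]
ft_force: [0.6, 0.1, -4.1]
grip_width: 0.0266
grasp_force: 60.7
```

It is in the hole, with low forces. Easing down.

{"api": "drive_tool", "payload": {"increments": [[[0, 0, -0.8], [0, 0, 0], 0], [[0, 0, -0.8], [0, 0, 0], 0], [[0, 0, -0.8], [0, 0, 0], 0], [[0, 0, 0], [0, 0, 0], 0]]}}

```text
clock: 14.9
eef_pos: [0.5551, -0.1564, 0.0941]
tool_rot: [0.754, 0.657, -0.0, -0.0]
ft_force: [0.5, 0.0, -3.7]
grip_width: 0.0261
grasp_force: 60.7
```

{"api": "drive_tool", "payload": {"increments": [[[0, 0, -0.8], [0, 0, 0], 0], [[0, 0, -0.8], [0, 0, 0], 0], [[0, 0, -0.8], [0, 0, 0], 0], [[0, 0, 0], [0, 0, 0], 0]]}}

```text
clock: 15.23
eef_pos: [0.5552, -0.1564, 0.0918]
tool_rot: [0.754, 0.657, -0.0, -0.0]
ft_force: [0.4, -0.1, -2.9]
grip_width: 0.0262
grasp_force: 60.7
```

{"api": "drive_tool", "payload": {"increments": [[[0, 0, -0.8], [0, 0, 0], 0], [[0, 0, -0.8], [0, 0, 0], 0], [[0, 0, -0.8], [0, 0, 0], 0], [[0, 0, -0.8], [0, 0, 0], 0], [[0, 0, -0.8], [0, 0, 0], 0], [[0, 0, 0], [0, 0, 0], 0]]}}

```text
clock: 15.73
eef_pos: [0.5551, -0.1564, 0.0878]
tool_rot: [0.754, 0.657, -0.0, -0.0]
ft_force: [-0.0, -0.5, -3.5]
grip_width: 0.0267
grasp_force: 60.7
```

{"api": "drive_tool", "payload": {"increments": [[[0, 0, -0.8], [0, 0, 0], 0], [[0, 0, -0.8], [0, 0, 0], 0], [[0, 0, -0.8], [0, 0, 0], 0], [[0, 0, -0.8], [0, 0, 0], 0], [[0, 0, -0.8], [0, 0, 0], 0], [[0, 0, 0], [0, 0, 0], 0]]}}

```text
clock: 16.23
eef_pos: [0.5552, -0.1564, 0.0838]
tool_rot: [0.754, 0.657, -0.0, -0.0]
ft_force: [-0.2, 0.3, -3.5]
grip_width: 0.0263
grasp_force: 60.7
```

{"api": "drive_tool", "payload": {"increments": [[[0, 0, -0.8], [0, 0, 0], 0], [[0, 0, -0.8], [0, 0, 0], 0], [[0, 0, -0.8], [0, 0, 0], 0], [[0, 0, -0.8], [0, 0, 0], 0], [[0, 0, -0.8], [0, 0, 0], 0], [[0, 0, 0], [0, 0, 0], 0]]}}

```text
clock: 16.73
eef_pos: [0.5552, -0.1565, 0.0798]
tool_rot: [0.754, 0.657, -0.0, -0.0]
ft_force: [0.7, -0.5, -3.7]
grip_width: 0.0262
grasp_force: 60.7
```

{"api": "drive_tool", "payload": {"increments": [[[0, 0, -0.8], [0, 0, 0], 0], [[0, 0, -0.8], [0, 0, 0], 0], [[0, 0, -0.8], [0, 0, 0], 0], [[0, 0, -0.8], [0, 0, 0], 0], [[0, 0, -0.8], [0, 0, 0], 0], [[0, 0, 0], [0, 0, 0], 0]]}}

```text
clock: 17.23
eef_pos: [0.5554, -0.1565, 0.0759]
tool_rot: [0.754, 0.657, 0.0, 0.0]
ft_force: [0.5, 0.4, -4.1]
grip_width: 0.0264
grasp_force: 60.7
```

{"api": "drive_tool", "payload": {"increments": [[[0, 0, -0.6], [0, 0, 0], 0], [[0, 0, -0.6], [0, 0, 0], 0], [[0, 0, -0.6], [0, 0, 0], 0], [[0, 0, 0], [0, 0, 0], 0]]}}

```text
clock: 17.57
eef_pos: [0.5554, -0.1565, 0.0742]
tool_rot: [0.754, 0.657, 0.0, 0.0]
ft_force: [0.1, 0.3, -3.4]
grip_width: 0.0267
grasp_force: 60.8
```

{"api": "drive_tool", "payload": {"increments": [[[0, 0, -0.4], [0, 0, 0], 0], [[0, 0, -0.3], [0, 0, 0], 0], [[0, 0, -0.3], [0, 0, 0], 0], [[0, 0, 0], [0, 0, 0], 0]]}}

```text
clock: 17.9
eef_pos: [0.5554, -0.1565, 0.0732]
tool_rot: [0.754, 0.657, 0.0, 0.0]
ft_force: [2.4, -0.8, -3.2]
grip_width: 0.0263
grasp_force: 60.8
```

{"api": "drive_tool", "payload": {"increments": [[[0, 0, -0.3], [0, 0, 0], 0], [[0, 0, -0.2], [0, 0, 0], 0], [[0, 0, 0], [0, 0, 0], 0]]}}

```text
clock: 18.15
eef_pos: [0.5555, -0.1565, 0.073]
tool_rot: [0.754, 0.657, 0.0, 0.0]
ft_force: [0.3, 0.2, -1.0]
grip_width: 0.0266
grasp_force: 61.3
```

{"api": "drive_tool", "payload": {"increments": [[[0, 0, -0.3], [0, 0, 0], 0], [[0, 0, 0], [0, 0, 0], 0], [[0, 0, 0], [0, 0, 0], 0]]}}

```text
clock: 18.4
eef_pos: [0.5556, -0.1566, 0.0729]
tool_rot: [0.754, 0.657, 0.0, 0.0]
ft_force: [-0.1, 0.6, 2.4]
grip_width: 0.0265
grasp_force: 62.0
```

{"api": "drive_tool", "payload": {"increments": [[[0, 0, -0.3], [0, 0, 0], 0], [[0, 0, 0], [0, 0, 0], 0], [[0, 0, 0], [0, 0, 0], 0]]}}

```text
clock: 18.65
eef_pos: [0.5557, -0.1566, 0.0728]
tool_rot: [0.754, 0.657, 0.0, 0.0]
ft_force: [-0.2, -0.5, 4.9]
grip_width: 0.0265
grasp_force: 62.8
```

The collar meets the face at the predicted height. Relaxing, then letting go.

{"api": "drive_tool", "payload": {"increments": [[[0, 0, 0.3], [0, 0, 0], 0], [[0, 0, 0], [0, 0, 0], 0.35], [[0, 0, 0], [0, 0, 0], 0.5], [[0, 0, 0], [0, 0, 0], 0.7], [[0, 0, 0], [0, 0, 0], 0.9], [[0, 0, 0], [0, 0, 0], 0.9], [[0, 0, 0], [0, 0, 0], 0.9], [[0, 0, 0], [0, 0, 0], 0.9]]}}

```text
clock: 19.32
eef_pos: [0.5552, -0.1565, 0.0723]
tool_rot: [0.754, 0.657, -0.0, -0.0]
ft_force: [0.2, -0.1, 0.6]
grip_width: 0.0768
grasp_force: 0.0
```

{"api": "drive_tool", "payload": {"increments": [[[0, 0, 5], [0, 0, 0], 0.9], [[0, 0, 15], [0, 0, 0], 0.9], [[0, 0, 25], [0, 0, 0], 0.9], [[0, 0, 30], [0, 0, 0], 0.9], [[0, 0, 30], [0, 0, 0], 0.9], [[0, 0, 25], [0, 0, 0], 0.9], [[0, -15, 0], [0, 0, 0], 0.9], [[0, 0, 0], [0, 0, 0], 0.9]]}}

```text
clock: 19.98
eef_pos: [0.5567, -0.1736, 0.205]
tool_rot: [0.755, 0.656, 0.001, 0.003]
ft_force: [0.2, -0.2, -0.3]
grip_width: 0.077
grasp_force: 0.0
```

Run:
```python
from h import *
P={n:camera(n) for n in ['side','scene']}
o=get_obs();print(o['eef_pos'],o['ft_force'],o['clock'])
X=np.array([.5565,-.156,.08]);out=[]
for n,p in P.items():
    x,y=(proj(p,X)-[40,60]).astype(int);print(n,x,y)
    out.append(cv2.resize(p['image'][y:y+120,x:x+80],(400,600),interpolation=cv2.INTER_CUBIC))
    for q in ['stake','mushroom_stake','ball_stake','hammer']:
        for s in silhouettes(q,p)[:1]: print(n,q,s['conf'],s['bbox'])
save({'image':np.hstack(out)},'end.png')
```

```text
[ 0.5548648  -0.17167442  0.20193503] [-0.43336935 -0.61319911 -0.3977542 ] 20.0833
side 287 146
side stake 0.88 [315.6, 193.0, 337.2, 217.0]
side mushroom_stake 0.66 [224.0, 343.9, 251.4, 373.8]
side ball_stake 0.95 [243.3, 308.0, 261.0, 337.8]
side hammer 0.92 [143.9, 239.7, 240.0, 323.3]
scene 209 177
scene stake 0.82 [238.9, 220.2, 257.4, 249.7]
scene mushroom_stake 0.8 [451.2, 303.3, 475.8, 331.6]
scene ball_stake 0.6 [408.8, 295.5, 429.7, 319.9]
scene hammer 0.65 [249.9, 337.3, 380.1, 434.1]
```

View pics/end.png

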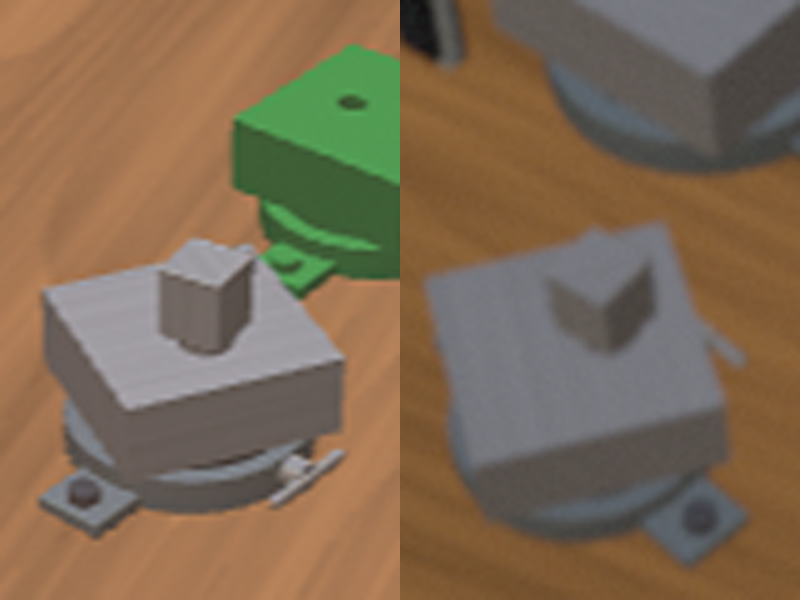

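The stake stands upright with its collar flush on the small grey block (side crop (205,295), scene crop (600,290)). The other stakes and the hammer are where they were. Handing in.

```bash
python3 -c "
from workcell import *
print(job_done())"
```

```text
the job is handed in; nothing more can be done
None
```

The square-headed stake stands upright in the small grey block's hole with its collar on the face, found by sliding at about 10 N, well under the 25 N limit; the other two stakes and the hammer did not move, and the job was handed in at about 20 s.

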